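Find the rocking pot lid in the first-aid box and seat it

TASK

One of the four identical blue pot lids in the open first-aid box is not pushed on properly and rocks when its edge is pressed: find it by pressing the lids with the fingertips. Push that lid down until it is fully home and level, and finish with the fingertips still holding that lid down. Do not lift any lid, and leave the tin, the thermometer case and the flashlight where they are.

Things in the scene. Friction and masses are not known exactly. Their poses are not given: they have to be found in the camera images.
- lid_1: one of four identical round blue push-on lids, 60 mm across, 16 mm skirt, on white pots sunk in the first-aid box; origin: centre of its flat top face, z up. Pots lie at least 82 mm apart, in random order, bedded at different depths: the tops stand 52 to 64 mm above the table, and height does not tell which is loose
- lid_2: as lid_1. How the lids behave: three are firmly on and do not give. One looks alike but stands 5 mm short of home: pressed 20 mm from its centre with about 2 N it rocks, that side dipping 3 to 4 mm, and springs back level when let go. Pressed near its middle with more than about 5 N (10 to 20 N is safe) it goes down 5 mm to a hard stop, stays there and no longer rocks
- lid_3: as lid_1: another of the four identical lids; origin: centre of its flat top face
- lid_4: as lid_1: another of the four identical lids; origin: centre of its flat top face
- kit: green first-aid box, open, fixed: base 190 (x) by 270 mm (y), walls 45 mm high; origin: centre of its underside. Pot centres at x = -42 or +42, y = -86 or -4 mm. Side compartment at y = +46 to +130 mm; open lid shell (28 mm high) lies flat at x = +102 to +292 mm
- tin: steel tweezers tin, 110 x 45 x 18 mm, loose on the table on the box's +y side; origin: centre of its underside, x along its length; to be left alone
- thermo_case: amber glass thermometer case with a white cap, 105 x 20 x 20 mm, loose in the box's side compartment; origin: underside, x along its length; to be left alone
- flashlight: orange flashlight with a toggle switch, about 136 x 46 x 48 mm, loose on the table on the box's -y side; origin: underside, x along its length; to be left alone
Things that resemble listed ones, but are neither listed nor needed, are in the scene too. What is shaped like the part that bears lid_3 but pink or yellow is not meant.

How it is judged:
By the outcome, as a careful person would: the job done as asked, in the order asked, and still so for the second after the job is handed in, while the arm keeps its last pose, push and grip.
It also fails if it takes over 48 s, if anything falls off the work surface, if the arm or the gripper's body presses on something with over 40 N, if the wrist force passes 120 N, or if a joint passes its speed limit or range.

ROBOT

A 6-joint arm with a two-finger parallel gripper is mounted at the origin on the work surface. World frame = base frame: x ahead of the robot, y to its left, z up, the work surface at z = 0. Lengths are in m, angles in rad, forces in N, time in s.
With the tool pointing down it reaches from about 0.425 to 0.95 m from the base axis. Payload 3.5 kg.
Tool frame: the origin (TCP) lies on the centre line of the jaws, within the pads' length; the fingertips stand 17 mm ahead of it and the grasp point (between the pads) lies 2 mm behind it; z points along the fingers, y is the line along which they close (so a half turn about z gives the same grasp; the last joint's range is limited). The gripper opens to 85 mm and grips with 20 to 120 N. Pads are 22 mm wide; open, the fingers measure 114 mm over their backs; the gripper's body (76 mm by 85 mm) begins 54 mm behind the grasp point. The pads swing forward as they close: fully open they stand 13 mm farther back than shut.
Start: joints at [1.172, 0.286, 1.577, -0, 1.279, -0.15], TCP at [0.166, 0.654, 0.248] pointing down, gripper open.
Joint ranges: [-2.77, 2.77], [-0.9, 2.22], [0.21, 2.48], [-1.53, 4.67], [0.24, 2.81], [-2.84, 2.84]. Speed limits (rad/s): [2.79, 2.79, 3.14, 3.14, 3.14, 3.14].

INTERFACE

Orientations are given as a unit quaternion [x, y, z, w].
In Python, from plant import ctrl gives the robot as it stands. The module is installed in compiled form; this text tells all that it offers.
- The arm moves only by the tool drive_tool, never from a script. Its argument "moves" is a list of rows, each a list of 3 entries, a list of its own where there are three numbers: the turn, a rotation vector about the tool's x, y, z in rad, then the shift along the tool's x, y, z in m, then the finger opening in m, from 0 to 0.0854. A call has 1 to 5 rows; each row shifts and turns the commanded pose from where the row before left it, along the tool's axes as they then stand; what a row does not reach is not made up. A row lasts 1/8 s, in which the tool goes at most 62.5 mm and 10.7 degrees, less where a joint would pass 70% of its speed; a pose out of reach is approached as far as the arm can. A call with a gripper value outside its range is refused whole. The fingers move at their own pace and stop on an object; "grip_force" is the grip in N (left out, the last holds). Time passes only in rows, so rows that do not move let the fingers close. It gives the time, the measured TCP pose, the force, the opening and the grip force at its end, in the units of the state.
- ctrl.get_state(): the state, without advancing time (a new reading comes with each control period).
- ctrl.read_camera(name): name is "side" or "top"; returns a dict with "image" (400x640x3 uint8, red, green, blue), "fx", "fy", "cx", "cy" (pixels), "R" (3x3) and "t" (3): a world point X has camera coordinates R X + t. Camera axes: x right, y down, z forward; pixel columns grow to the right and rows downward; lengths in m; the calibration is good to about 2 mm. A picture is of the moment at which its call begins. There is no depth.
- ctrl.sign_off(): hands the job in; it is judged then, once.
The state is a dict: "time": time; "qpos": joint angles; "dq": joint speeds; "joint_efforts": joint torques, N m; "eef_pos": TCP position; "tcp_rot": TCP orientation; "contact_force": force on the tool from outside, world axes, zero at the start; "wrist_torque": the same for the moment, N m; "opening": opening from 0.0 (shut) to 1.0 (fully open); "finger_force": force on a finger pad.
Only numpy, scipy, OpenCV 4.12 (cv2) and the standard library are available. Lean on these libraries where they do the work, as an engineer would, in place of code of your own. Each camera call takes 0.05 s, during which the arm holds its last target. There are 200 camera calls.

## Working session

There is one attempt and no reset: what is moved stays moved. The work goes in short steps, Python scripts to look and compute and a tool call to move; the robot and the scene stay as the last step left them, time stands still between calls to the robot, and variables do not carry over. Pictures are saved under pics/ and viewed, at most 10 in all, crops included, and the job is handed in when it is done.

Besides the shell and the picture viewer there is one more tool, called after "Request:" as name(argument=value, ...), one argument or row to a line, values as JSON. drive_tool: Moves the arm, as the interface text tells. Its arguments: {"type":"object","properties":{"moves":{"type":"array","items":{"type":"array"}},"grip_force":{"type":"number"}},"required":["moves"]}

```bash
mkdir -p pics; python3 - <<'E'
from plant import ctrl
import cv2,pickle
for n in("top","side"):
    c=ctrl.read_camera(n);pickle.dump(c,open(n+".pkl","wb"));cv2.imwrite(f"pics/{n}1.png",c["image"][:,:,::-1]);print(n,c["fx"],c["cx"],c["cy"],c["R"],c["t"])
print(ctrl.get_state())
E
```

```text
top 369.3286613342042 316.7358390223203 202.7386952321143 [[ 0.16582052 -0.98614022  0.00557037]
 [-0.95804816 -0.16243066 -0.23613556]
 [ 0.23376757  0.03381944 -0.97170416]] [-0.03257706  0.52690371  0.61421471]
side 363.20958831168537 323.901866939663 199.03888520490838 [[ 0.71136521 -0.70255385 -0.01943249]
 [-0.39404921 -0.37579162 -0.83875258]
 [ 0.58196629  0.60431676 -0.54416587]] [-0.35709357  0.26195089  0.50311388]
{'time': 0.1, 'qpos': array([ 1.17202175e+00,  2.87087901e-01,  1.57804454e+00,  1.58606810e-05,
        1.27857509e+00, -1.49978416e-01]), 'dq': array([-0.00124254, -0.00178698, -0.00251134, -0.0003898 , -0.00226601,
       -0.00010457]), 'joint_efforts': array([ 3.49477996e-04, -4.07296801e+01, -2.93698883e+01, -1.76080594e-04,
        3.45273402e-03, -2.30741131e-05]), 'eef_pos': array([0.16594526, 0.65370915, 0.24707068]), 'tcp_rot': array([ 1.24079693e-01,  9.92271692e-01, -1.01582523e-03, -2.93816743e-04]), 'contact_force': array([ 0.44251962,  0.59345102, -0.06837818]), 'wrist_torque': array([ 0.02869262, -0.00459404,  0.00044507]), 'finger_force': 0.0, 'opening': 0.9983841206760262}
```

View pics/top1.png

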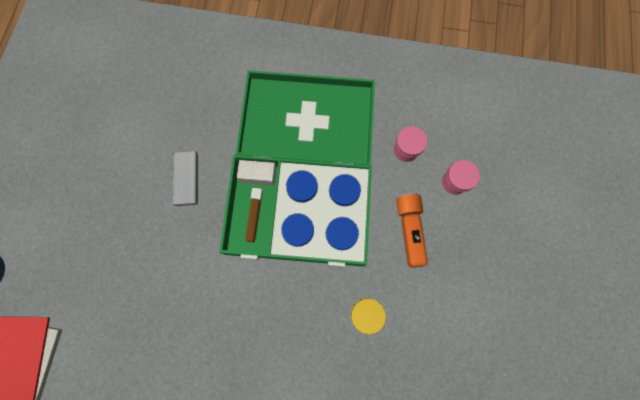

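View pics/side1.png

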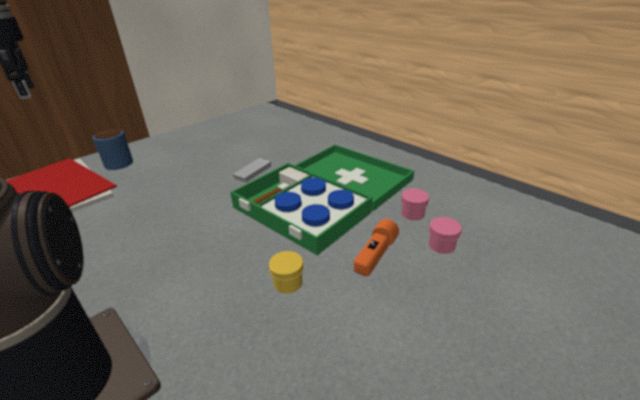

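The top view shows four blue lids at (302,186), (345,190), (297,229) and (342,233). The lookalikes are two pink pots at (410,144) and (461,177), and one yellow pot at (369,316). None of those is blue or in the box, so they are not meant.

```bash
python3 - <<'E'
import cv2,pickle,numpy as np
from scipy.optimize import least_squares
C={n:pickle.load(open(n+".pkl","rb")) for n in("top","side")}
pts={}
for n,c in C.items():
    h=cv2.cvtColor(c["image"],cv2.COLOR_RGB2HSV)
    m=cv2.inRange(h,(105,150,60),(130,255,255))
    k,l,s,ce=cv2.connectedComponentsWithStats(m)
    pts[n]=[(ce[i],s[i]) for i in range(1,k) if s[i,4]>100]
    for p in pts[n]:print(n,p[0].round(1),p[1])
def proj(c,X):
    q=c["R"]@X+c["t"];return np.array([c["fx"]*q[0]/q[2]+c["cx"],c["fy"]*q[1]/q[2]+c["cy"]])
def ray(c,uv,z):
    d=c["R"].T@np.array([(uv[0]-c["cx"])/c["fx"],(uv[1]-c["cy"])/c["fy"],1]);o=-c["R"].T@c["t"];return o+d*(z-o[2])/d[2]
for p,_ in pts["top"]:
    X=ray(C["top"],p,.057);print("top",p.round(1),X.round(4),np.hypot(*X[:2]).round(3),"side px",proj(C["side"],X).round(1))
im=cv2.resize(C["top"]["image"][140:280,210:440],None,fx=3.4,fy=3.4,interpolation=cv2.INTER_CUBIC)
cv2.imwrite("pics/crop.png",im[:,:,::-1])
E
```

```text
top [301.4 185.9] [287 171  30  31 723]
top [344.5 189.7] [330 175  30  30 723]
top [297.2 229.5] [282 214  31  32 773]
top [341.8 233.1] [326 218  32  31 777]
side [313.  185.8] [302 178  23  17 333]
side [340.6 198.8] [329 190  24  18 360]
side [287.2 201.2] [275 192  25  19 381]
side [315.4 214.7] [303 205  26  20 430]
top [301.4 185.9] [0.5536 0.0896 0.057 ] 0.561 side px [312.2 182.9]
top [344.5 189.7] [0.5599 0.0088 0.057 ] 0.56 side px [339.2 194.6]
top [297.2 229.5] [0.4711 0.0825 0.057 ] 0.478 side px [286.9 197.9]
top [341.8 233.1] [0.4781 0.0016 0.057 ] 0.478 side px [314.6 211.2]
```

View pics/crop.png

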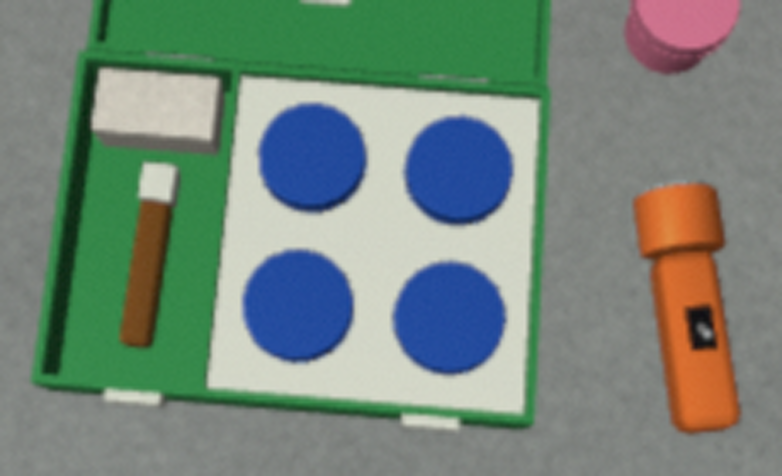

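The crop confirms the choice: four plain blue lids in the white panel. They measure 81–83 mm apart and 0.48–0.56 m from the base, as they should. I'll close the fingers and go to the far edge of lid A, at (0.555, 0.090).

Request:
drive_tool(
  moves=[
    [[0,0,0],[-0.0418,-0.0347,0],0],
    [[0,0,0],[-0.0418,-0.0347,0],0],
    [[0,0,0],[-0.0418,-0.0347,0],0],
    [[0,0,0],[-0.0418,-0.0347,0],0],
    [[0,0,0],[-0.0418,-0.0347,0],0],
  ],
  grip_force=40,
)

```text
time: 0.72
eef_pos: [0.3265, 0.4329, 0.2478]
tcp_rot: [0.124, 0.992, -0.0, -0.0]
contact_force: [1.0, -0.9, -0.5]
opening: 0.001
finger_force: 0.0
```

Request:
drive_tool(
  moves=[
    [[0,0,0],[-0.0418,-0.0347,0],0],
    [[0,0,0],[-0.0418,-0.0347,0],0],
    [[0,0,0],[-0.0418,-0.0347,0],0],
    [[0,0,0],[-0.0418,-0.0347,0],0],
    [[0,0,0],[-0.0418,-0.0347,0],0],
  ],
)

```text
time: 1.35
eef_pos: [0.4864, 0.2134, 0.248]
tcp_rot: [0.124, 0.992, -0.0, -0.0]
contact_force: [-0.8, 0.1, 0.8]
opening: -0.002
finger_force: 0.0
```

Request:
drive_tool(
  moves=[
    [[0,0,0],[-0.0418,-0.0347,0],0],
    [[0,0,0],[-0.0418,-0.0347,0],0],
    [[0,0,0],[-0.0418,-0.0347,0],0],
    [[0,0,0],[0,0,0.06],0],
    [[0,0,0],[0,0,0.06],0],
  ],
)

```text
time: 1.98
eef_pos: [0.5825, 0.0822, 0.1274]
tcp_rot: [0.125, 0.992, 0.0, 0.001]
contact_force: [0.4, -1.4, 0.4]
opening: -0.002
finger_force: 0.0
```

Request:
drive_tool(
  moves=[
    [[0,0,0],[0,0,0.02],0],
    [[0,0,0],[0,0,0.02],0],
    [[0,0,0],[0,0,0.004],0],
    [[0,0,0],[0,0,0],0],
  ],
)

```text
time: 2.48
eef_pos: [0.583, 0.0834, 0.0859]
tcp_rot: [0.124, 0.992, 0.0, 0.001]
contact_force: [0.1, 0.1, -0.9]
opening: 0.0
finger_force: 0.0
```

```bash
python3 - <<'E'
from plant import ctrl
import cv2
c=ctrl.read_camera("side");cv2.imwrite("pics/s2.png",cv2.resize(c["image"][120:270,220:430],None,fx=3.6,fy=3.6,interpolation=cv2.INTER_CUBIC)[:,:,::-1])
s=ctrl.get_state();print(s["eef_pos"],s["contact_force"],s["wrist_torque"])
E
```

```text
[0.58313229 0.08332809 0.08626924] [ 0.47766865  0.10576869 -0.11041299] [-0.02455003 -0.02850243 -0.01133655]
```

View pics/s2.png

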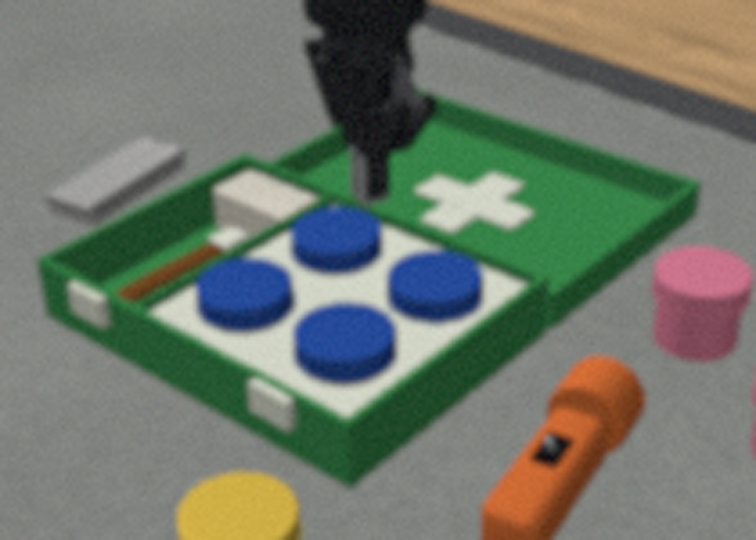

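The side crop shows the shut fingertips at crop (370,195), over the far rim of lid A, which is centred at (337,225). I'll move in 3 mm and probe down.

Request:
drive_tool(
  moves=[
    [[0,0,0],[0.003,0,0.002],0],
    [[0,0,0],[0,0,0.001],0],
    [[0,0,0],[0,0,0.001],0],
    [[0,0,0],[0,0,0],0],
  ],
)

```text
time: 3.02
eef_pos: [0.5788, 0.0839, 0.0803]
tcp_rot: [0.124, 0.992, -0.0, -0.0]
contact_force: [0.6, 0.7, -0.7]
opening: -0.0
finger_force: 0.0
```

Request:
drive_tool(
  moves=[
    [[0,0,0],[0,0,0.001],0],
    [[0,0,0],[0,0,0.001],0],
    [[0,0,0],[0,0,0],0],
  ],
)

```text
time: 3.4
eef_pos: [0.5788, 0.0839, 0.0781]
tcp_rot: [0.124, 0.992, -0.0, -0.0]
contact_force: [-0.7, 0.1, 0.7]
opening: 0.001
finger_force: 0.0
```

Request:
drive_tool(
  moves=[
    [[0,0,0],[0,0,0.001],0],
    [[0,0,0],[0,0,0.001],0],
    [[0,0,0],[0,0,0],0],
  ],
)

```text
time: 3.78
eef_pos: [0.5788, 0.0839, 0.0762]
tcp_rot: [0.124, 0.992, -0.0, -0.0]
contact_force: [-0.8, 1.0, -0.0]
opening: -0.003
finger_force: 0.0
```

Request:
drive_tool(
  moves=[
    [[0,0,0],[0,0,0.001],0],
    [[0,0,0],[0,0,0.001],0],
    [[0,0,0],[0,0,0],0],
  ],
)

```text
time: 4.15
eef_pos: [0.5788, 0.0839, 0.0742]
tcp_rot: [0.124, 0.992, -0.0, -0.0]
contact_force: [0.6, 0.1, -0.9]
opening: 0.002
finger_force: 0.0
```

Request:
drive_tool(
  moves=[
    [[0,0,0],[0,0,0.001],0],
    [[0,0,0],[0,0,0.0005],0],
    [[0,0,0],[0,0,0],0],
  ],
)

```text
time: 4.53
eef_pos: [0.5788, 0.0839, 0.0728]
tcp_rot: [0.124, 0.992, -0.0, -0.0]
contact_force: [0.5, -0.3, 0.5]
opening: -0.002
finger_force: 0.0
```

Request:
drive_tool(
  moves=[
    [[0,0,0],[0,0,0.001],0],
    [[0,0,0],[0,0,0.0005],0],
    [[0,0,0],[0,0,0],0],
  ],
)

```text
time: 4.9
eef_pos: [0.579, 0.0839, 0.0725]
tcp_rot: [0.124, 0.992, -0.0, -0.0]
contact_force: [-3.1, -0.0, 6.8]
opening: 0.001
finger_force: 3.1
```

```bash
cat > rd.py <<'E'
from plant import ctrl
import numpy as np,sys
F=[];Q=[]
for i in range(int(sys.argv[1]) if len(sys.argv)>1 else 3):
    ctrl.read_camera("top");s=ctrl.get_state();F.append(s["contact_force"]);Q.append(s["wrist_torque"])
print(s["time"],s["eef_pos"].round(4),np.mean(F,0).round(2),np.mean(Q,0).round(3))
E
python3 rd.py
```

```text
5.05 [0.579  0.084  0.0725] [-2.93  0.11  5.66] [-0.028  0.499  0.019]
```

Lid A took 6 N with no dip, so it is firm. Its top is near z = 0.0555. Next is lid B.

Request:
drive_tool(
  moves=[
    [[0,0,0],[0,0,-0.018],0],
    [[0,0,0],[-0.0128,-0.0385,0],0],
    [[0,0,0],[-0.0129,-0.0385,0],0],
    [[0,0,0],[0,0,0.006],0],
    [[0,0,0],[0,0,0],0],
  ],
)

```text
time: 5.68
eef_pos: [0.5844, 0.0033, 0.0831]
tcp_rot: [0.124, 0.992, 0.0, -0.0]
contact_force: [-0.3, -0.5, -0.3]
opening: -0.0
finger_force: 0.0
```

Request:
drive_tool(
  moves=[
    [[0,0,0],[0,0,0.001],0],
    [[0,0,0],[0,0,0.001],0],
    [[0,0,0],[0,0,0],0],
  ],
)

```text
time: 6.05
eef_pos: [0.5847, 0.0036, 0.0813]
tcp_rot: [0.124, 0.992, 0.0, -0.0]
contact_force: [0.2, 0.3, 0.2]
opening: -0.001
finger_force: 0.0
```

Request:
drive_tool(
  moves=[
    [[0,0,0],[0,0,0.001],0],
    [[0,0,0],[0,0,0.0005],0],
    [[0,0,0],[0,0,0],0],
  ],
)

```text
time: 6.42
eef_pos: [0.5848, 0.003, 0.0798]
tcp_rot: [0.124, 0.992, 0.0, -0.0]
contact_force: [0.1, 0.7, -0.6]
opening: -0.001
finger_force: 0.0
```

Request:
drive_tool(
  moves=[
    [[0,0,0],[0,0,0.001],0],
    [[0,0,0],[0,0,0.0005],0],
    [[0,0,0],[0,0,0],0],
  ],
)

```text
time: 6.8
eef_pos: [0.5847, 0.003, 0.0782]
tcp_rot: [0.124, 0.992, -0.0, -0.0]
contact_force: [0.7, 0.6, 0.1]
opening: 0.003
finger_force: 0.0
```

Request:
drive_tool(
  moves=[
    [[0,0,0],[0,0,0.001],0],
    [[0,0,0],[0,0,0.001],0],
    [[0,0,0],[0,0,0],0],
  ],
)

```text
time: 7.18
eef_pos: [0.5847, 0.003, 0.0762]
tcp_rot: [0.124, 0.992, 0.0, -0.0]
contact_force: [-0.6, 0.1, -0.2]
opening: -0.002
finger_force: 0.0
```

Request:
drive_tool(
  moves=[
    [[0,0,0],[0,0,0.001],0],
    [[0,0,0],[0,0,0.0005],0],
    [[0,0,0],[0,0,0],0],
  ],
)

```text
time: 7.55
eef_pos: [0.5848, 0.003, 0.0747]
tcp_rot: [0.124, 0.992, 0.0, -0.0]
contact_force: [0.1, -1.3, 0.6]
opening: -0.004
finger_force: 0.0
```

Request:
drive_tool(
  moves=[
    [[0,0,0],[0,0,0.001],0],
    [[0,0,0],[0,0,0.0005],0],
    [[0,0,0],[0,0,0],0],
  ],
)

```text
time: 7.92
eef_pos: [0.5848, 0.003, 0.0733]
tcp_rot: [0.124, 0.992, -0.0, -0.0]
contact_force: [0.7, -0.5, 0.0]
opening: -0.002
finger_force: 0.0
```

Request:
drive_tool(
  moves=[
    [[0,0,0],[0,0,0.001],0],
    [[0,0,0],[0,0,0],0],
  ],
)

```text
time: 8.18
eef_pos: [0.5847, 0.003, 0.0722]
tcp_rot: [0.124, 0.992, 0.0, -0.0]
contact_force: [0.2, -0.6, -0.1]
opening: 0.003
finger_force: 0.0
```

Request:
drive_tool(
  moves=[
    [[0,0,0],[0,0,0.001],0],
    [[0,0,0],[0,0,0],0],
  ],
)

```text
time: 8.43
eef_pos: [0.5847, 0.003, 0.0712]
tcp_rot: [0.124, 0.992, 0.0, -0.0]
contact_force: [0.5, -0.1, 0.0]
opening: -0.003
finger_force: 0.0
```

Request:
drive_tool(
  moves=[
    [[0,0,0],[0,0,0.001],0],
    [[0,0,0],[0,0,0],0],
  ],
)

```text
time: 8.68
eef_pos: [0.5847, 0.003, 0.0702]
tcp_rot: [0.124, 0.992, 0.0, -0.0]
contact_force: [0.5, 0.1, -0.2]
opening: -0.001
finger_force: 0.0
```

```bash
python3 rd.py
```

```text
8.825 [0.5848 0.003  0.0703] [0.51 0.48 0.35] [-0.005  0.023 -0.014]
```

Request:
drive_tool(
  moves=[
    [[0,0,0],[0,0,0.001],0],
    [[0,0,0],[0,0,0],0],
  ],
)

```text
time: 9.07
eef_pos: [0.5849, 0.003, 0.0694]
tcp_rot: [0.124, 0.992, 0.0, 0.0]
contact_force: [0.3, -0.3, 0.6]
opening: -0.002
finger_force: 0.4
```

Request:
drive_tool(
  moves=[
    [[0,0,0],[0,0,0.001],0],
    [[0,0,0],[0,0,0],0],
  ],
)

```text
time: 9.32
eef_pos: [0.5849, 0.003, 0.0685]
tcp_rot: [0.124, 0.992, 0.0, 0.0]
contact_force: [-1.1, 0.5, 1.6]
opening: 0.003
finger_force: 0.8
```

```bash
python3 rd.py; python3 - <<'E'
from plant import ctrl
import cv2
c=ctrl.read_camera("side");cv2.imwrite("pics/s3.png",cv2.resize(c["image"][150:240,260:380],None,fx=6,fy=6,interpolation=cv2.INTER_CUBIC)[:,:,::-1])
E
```

```text
9.475 [0.5849 0.003  0.0685] [-0.23  0.66  1.77] [-0.003  0.073 -0.   ]
```

View pics/s3.png

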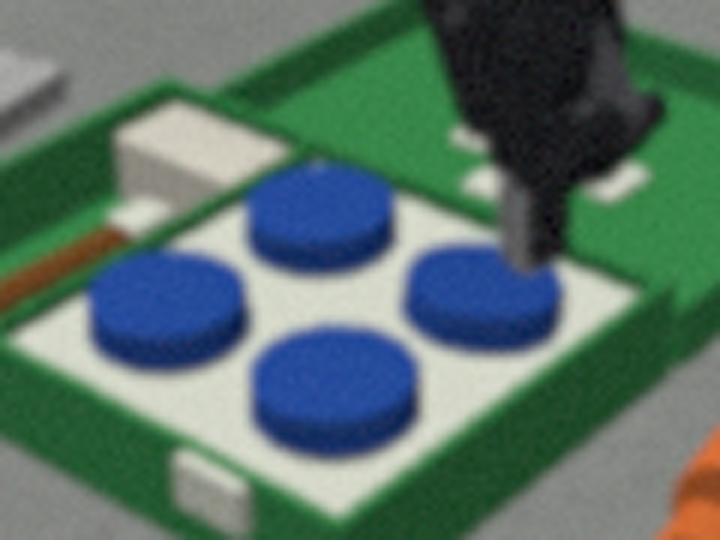

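The tip, at crop (525,265), rests on the far part of lid B. The force builds softly there, about 1.7 N over 1–1.5 mm, so I'll go 1 mm further to confirm.

Request:
drive_tool(
  moves=[
    [[0,0,0],[0,0,0.001],0],
    [[0,0,0],[0,0,0],0],
  ],
)

```text
time: 9.78
eef_pos: [0.5848, 0.003, 0.0674]
tcp_rot: [0.124, 0.992, 0.0, -0.0]
contact_force: [-0.7, -0.2, 2.8]
opening: -0.001
finger_force: 1.3
```

```bash
python3 rd.py
```

```text
9.925 [0.5848 0.003  0.0674] [-0.82  0.46  2.91] [0.085 0.205 0.003]
```

Lid B dips about 2.5–3 mm under 2.9 N, so it is the loose one. I'll lift off, centre on it and press.

Request:
drive_tool(
  moves=[
    [[0,0,0],[0,0,-0.012],0],
    [[0,0,0],[0.0245,0,0],0],
    [[0,0,0],[0,0,0.007],0],
    [[0,0,0],[0,0,0],0],
  ],
)

```text
time: 10.42
eef_pos: [0.561, 0.0089, 0.0717]
tcp_rot: [0.124, 0.992, -0.0, -0.0]
contact_force: [0.5, -0.8, -0.3]
opening: -0.004
finger_force: 0.0
```

```bash
python3 - <<'E'
from plant import ctrl
import cv2,numpy as np
c=ctrl.read_camera("side");cv2.imwrite("pics/s4.png",cv2.resize(c["image"][150:240,280:400],None,fx=6,fy=6,interpolation=cv2.INTER_CUBIC)[:,:,::-1])
s=ctrl.get_state();print(s["eef_pos"],s["contact_force"])
E
```

```text
[0.56136563 0.00883519 0.07203739] [0.00916566 0.02470596 0.35956778]
```

View pics/s4.png

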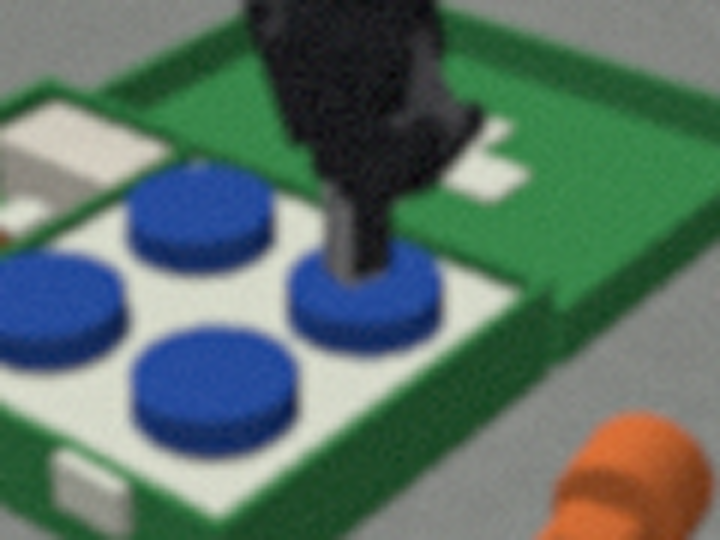

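The tip is at (355,275), about 2 mm above the centre of lid B's top at (365,282). Pressing now.

Request:
drive_tool(
  moves=[
    [[0,0,0],[0,0,0.002],0],
    [[0,0,0],[0,0,0.001],0],
    [[0,0,0],[0,0,0.001],0],
    [[0,0,0],[0,0,0.001],0],
    [[0,0,0],[0,0,0],0],
  ],
)

```text
time: 11.1
eef_pos: [0.5618, 0.0088, 0.0682]
tcp_rot: [0.124, 0.992, -0.0, 0.001]
contact_force: [-1.0, 1.2, 5.3]
opening: 0.002
finger_force: 2.5
```

Request:
drive_tool(
  moves=[
    [[0,0,0],[0,0,0.001],0],
    [[0,0,0],[0,0,0.001],0],
    [[0,0,0],[0,0,0.0005],0],
    [[0,0,0],[0,0,0],0],
  ],
)

```text
time: 11.6
eef_pos: [0.5618, 0.0088, 0.0655]
tcp_rot: [0.124, 0.992, -0.0, 0.001]
contact_force: [-0.2, -0.8, 3.8]
opening: -0.001
finger_force: 2.6
```

Request:
drive_tool(
  moves=[
    [[0,0,0],[0,0,0.001],0],
    [[0,0,0],[0,0,0.001],0],
    [[0,0,0],[0,0,0],0],
  ],
)

```text
time: 11.98
eef_pos: [0.5619, 0.0088, 0.0648]
tcp_rot: [0.124, 0.992, -0.0, 0.0]
contact_force: [-3.1, -0.1, 11.2]
opening: -0.005
finger_force: 6.0
```

```bash
python3 rd.py
```

```text
12.125 [0.5619 0.0088 0.0648] [-3.38 -0.24 12.11] [-0.07   0.63   0.041]
```

Request:
drive_tool(
  moves=[
    [[0,0,0],[0,0,0.0005],0],
    [[0,0,0],[0,0,0],0],
    [[0,0,0],[0,0,0],0],
  ],
)

```text
time: 12.5
eef_pos: [0.5619, 0.0088, 0.0648]
tcp_rot: [0.124, 0.992, -0.0, 0.0]
contact_force: [-6.1, 0.3, 13.6]
opening: 0.003
finger_force: 7.1
```

```bash
python3 rd.py; python3 - <<'E'
from plant import ctrl
import cv2
c=ctrl.read_camera("side");cv2.imwrite("pics/s5.png",cv2.resize(c["image"][150:240,280:400],None,fx=6,fy=6,interpolation=cv2.INTER_CUBIC)[:,:,::-1])
E
```

```text
12.65 [0.5619 0.0088 0.0648] [-4.29 -0.21 14.11] [-0.05   0.812 -0.012]
```

View pics/s5.png

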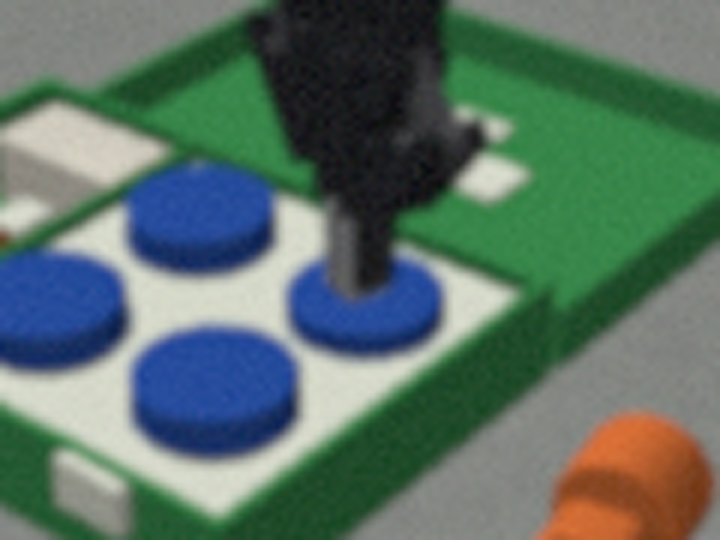

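Lid B has gone down level. It is at a hard stop, 5 mm below first contact, and held with 14 N.

```bash
python3 -c "
from plant import ctrl
print(ctrl.sign_off())"
```

```text
the job is handed in; nothing more can be done
None
```

The loose lid was the one farthest from the robot on the flashlight side. It is now pushed 5 mm down to its hard stop, looks level in the last picture, and is held there with about 14 N. I pressed only one other lid, which was firm, and I handed the job in at about 13 s.

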